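# Knock a stuck tube adapter out of its bore with a drift

## Task

An orange tube adapter sleeve is stuck in the bore of the knock-out stand. Take the green-handled drift from its holder, feel it gently into the off-centre brass guide hole on top, and push the sleeve down with it until it drops out below into the white tray; then stand the drift back in its hole in the holder. Never force the drift against the stand or sleeve, and leave everything else on the bench where it is.

Things in the scene. Friction and masses are not known exactly. Their poses are not given: they have to be found in the camera images.
- stand: Knock-out stand, fixed to the bench; origin: centre of its underside, z up along the bore axis. 130 x 130 mm base, corner posts, top plate 110 to 118 mm above the bench. Between its plates a see-through orange tube, bore 31 mm, holds the sleeve; the bore runs from z = 110 down to z = 64 mm and is open below.
- pads (a point): Middle of the bore, z = 83 mm, between two sprung rubber pads (at the stand's +y and -y, z = 76 to 90 mm) that pinch the sleeve: pushing it down takes some 6 to 18 N (it varies). Once the sleeve's top is below z = 76 mm they let go and it falls into the tray; the pads then stand 13 mm from the bore axis.
- guide (a point): Centre of the guide on top of the stand (a flat brass disc of 51 mm in a dark steel ring), on the bore axis, at the height of the brass face, 124 mm above the bench. The disc is eccentric and locked at an angle that differs each time and is not measured: its one hole lies 6 mm off this point in an unknown horizontal direction, upright, and does not move.
- hole_level (a point): On the bore axis, z = 122.5 mm: the level where the disc's hole is down to its 12 mm width (it runs to z = 112 mm; itself 6 mm off this axis). Its mouth is bevelled at 45 degrees to 15 mm across at the face (the bevel and hole look dark), so a drift some 2 mm off slips in or is pushed sideways towards the hole. Over 40 N between drift and stand is forcing it.
- bore_end (a point): Lower end of the bore, on its axis, 64 mm above the bench. The drift's tip must come down to about here for the sleeve to be surely out.
- tray (a point): Centre of the inner floor of the white catch tray in the stand, 12 mm above the bench, inside 86 x 86 mm, walls 28 mm above its floor.
- sleeve: The stuck orange sleeve: round, 28 mm diameter, 30 mm tall, closed flat top, 30 g, upright in the bore with its underside 72 to 78 mm above the bench; origin: centre of its underside, z up. More than 40 N on it is too much.
- sleeve_mid (a point): The middle of the orange sleeve, 15 mm above its origin.
- drift: The drift: steel rod of 10 mm diameter and 92 mm length, its tip bevelled (flat 6.4 mm across), under a square green handle 24 x 24 x 45 mm with a small cap; 139 mm long in all, 130 g. Origin: centre of the tip's end face, z up along the drift; x and y square to the handle's flats. It stands upright in the holder.
- drift_grip (a point): Middle of the drift's square handle, 112.5 mm above its tip: grip it here across two flats.
- holder: Grey holder block, fixed to the bench, 80 x 80 x 55 mm; origin: centre of its underside. One hole in its top, in the middle, where the drift stands and belongs.
- holder_hole0 (a point): Mouth of the holder's hole, on top of the block (55 mm up): 13 mm across, 45 mm deep, bevelled 3 mm at the mouth. The tip rests 10 mm above the bench.
- spare: Bystander: blue spare sleeve, 28 x 30 mm, origin under it.
- cup: Bystander: clear plastic cup with a white lid, 80 x 90 mm, origin under it.
- vial: Bystander: small jar with blue cap, 32 x 60 mm, origin under it.
- tipbox: Bystander: yellow box of pipette tips, closed, 90 x 120 x 50 mm, origin under it.
- pipette: Bystander: white pipette lying down, 230 mm long, origin under its middle.
Mind the look-alikes: they are no part of the job. There is more than one size of the drift; the one meant has the size given above.

How it is judged (in metres and radians):
On the way, in this order (a step that is already met when the one before it is completed fails the run):
1. the drift is in the guide hole with the sleeve still held in the bore (z of drift in the frame of guide below -0.006 m and horizontal distance between drift and guide below 0.01 m and angle between drift's own z axis and vertical below 0.12 rad and z of sleeve in the frame of tray above 0.03 m), for 0.05 s.
2. the sleeve has dropped into the tray while the drift is through the bore (horizontal distance between sleeve_mid and tray below 0.045 m and z of sleeve_mid in the frame of tray below 0.028 m and z of drift in the frame of guide below -0.036 m and horizontal distance between drift and guide below 0.014 m), for 0.05 s.
At the end, for the whole second after the job is handed in: The orange sleeve lies at rest in the white tray (its middle within 45 mm of the tray's centre and less than 28 mm above the tray floor); the drift stands at rest in the holder's hole, tip within 6 mm of the hole's axis and within 5 mm of its bottom, leaning less than 0.1 rad (horizontal distance between sleeve_mid and tray below 0.045 m and z of sleeve_mid in the frame of tray below 0.028 m and linear speed of each of sleeve, drift below 0.02 m/s and horizontal distance between drift and holder_hole0 below 0.006 m and z of drift in the frame of holder below 0.015 m and angle between drift's own z axis and vertical below 0.1 rad); the robot touches nothing.
It fails at once if the drift is forced against the stand (over 40 N) (contact force between drift and stand above 40 N).
It fails at once if the sleeve is pressed with over 40 N (contact force between drift and sleeve above 40 N).
It fails at once if another thing on the bench is moved by more than 30 mm (distance of any of spare, cup, vial, tipbox, pipette from where it was at the start of the episode above 0.03 m).
It also fails if it takes over 72 s, if anything falls off the work surface, if the arm or the gripper's body presses on something with over 40 N, if the wrist force passes 120 N, or if a joint passes its speed limit or range.

## Robot

A 6-joint arm with a two-finger parallel gripper is mounted at the origin on the work surface. World frame = base frame: x ahead of the robot, y to its left, z up, the work surface at z = 0. Lengths are in mm, angles in rad, forces in N, time in s.
With the tool pointing down it reaches from about 275 to 1000 mm from the base axis. Payload 8.4 kg.
Tool frame: the origin (TCP) lies at the very end of the fingers, on their centre line; the grasp point (between the pads) lies 19 mm behind it; z points along the fingers, y is the line along which they close (so a half turn about z gives the same grasp; the last joint's range is limited). The gripper opens to 85 mm and grips with 20 to 120 N. Pads are 22 mm wide; open, the fingers measure 114 mm over their backs; the gripper's body (76 mm by 85 mm) begins 54 mm behind the grasp point. The pads swing forward as they close: fully open they stand 13 mm farther back than shut.
Start: joints at [-1.22, 0.353, 1.633, -0, 1.155, -0.002], TCP at [215.953, -586.509, 231.281] pointing down, gripper open.
Joint ranges: [-2.63, 2.63], [-0.92, 2.1], [0.06, 2.66], [-1.3, 4.44], [0, 2.69], [-3.02, 3.02]. Speed limits (rad/s): [2.22, 2.22, 2.79, 3.14, 3.14, 3.14].

## Interface

Orientations are given as [roll, pitch, yaw] about the fixed x, y, z axes, in that order (R = Rz(yaw) Ry(pitch) Rx(roll)).
In Python, from rig import sensors, grab_frame, camera_params, order gives the robot as it stands. The module is installed in compiled form; this text tells all that it offers.
- The arm moves only by the tool move_arm, never from a script. Its argument "motion" is a list of rows, each a list of 7 numbers: the turn, a rotation vector about the tool's x, y, z in a scale on which 1.0 is pi rad, then the shift along the tool's x, y, z in a scale on which 1.0 is 0.75 m, then the finger opening in m, from 0 to 0.0854. A call has 1 to 8 rows; each row is the pose to reach, as a shift and turn from the pose commanded when the call began, along the tool's axes at that moment; what a row does not reach only later rows make up. A row lasts 1/8 s, in which the tool goes at most 62.5 mm and 10.7 degrees, less where a joint would pass 70% of its speed; a pose out of reach is approached as far as the arm can. A call with a gripper value outside its range is refused whole. The fingers move at their own pace and stop on an object; "grip_force" is the grip in N (left out, the last holds). Time passes only in rows, so rows that repeat a pose let the fingers close. It gives the time, the measured TCP pose, the force, the opening and the grip force at its end, in the units of the state.
- sensors.sense(): the state, without advancing time (a new reading comes with each control period).
- grab_frame(name): name is "scene" or "side" or "wrist"; returns (picture, depth): 480x640x3 uint8, red, green, blue; 480x640 float32, mm along the optical axis (not along the pixel's ray), 0 where there is no reading.
- camera_params(name): a dict with "camera_matrix" (3x3 intrinsics, pixels), "k1" (the pictures are not rectified: a ray, as slopes to the right and down, at radius r is drawn at 1 + k1 r^2 times it, then the intrinsics apply), "world_from_camera" (4x4, takes a point from camera to world coordinates). Camera axes: x right, y down, z forward; pixel columns grow to the right and rows downward; lengths in mm; the calibration is good to about 2 mm. A picture is of the moment at which its call begins: read the wrist's pose just before it. camera_params takes no time and is no camera call; for the wrist camera it gives the pose at the moment of the call.
- order.sign_off(): hands the job in; it is judged then, once.
The state is a dict: "clock": time; "qpos": joint angles; "qvel": joint speeds; "joint_efforts": joint torques, N m; "eef_pos": TCP position; "tcp_rot": TCP orientation; "contact_force": force on the tool from outside, world axes, zero at the start; "wrist_torque": the same for the moment, N m; "opening": opening from 0.0 (shut) to 1.0 (fully open); "grasp_force": force on a finger pad.
Only numpy, scipy, OpenCV 4.12 (cv2) and the standard library are available. Lean on these libraries where they do the work, as an engineer would, in place of code of your own. Each camera call takes 0.05 s, during which the arm holds its last target. There are 200 camera calls.

## Working session

There is one attempt and no reset: what is moved stays moved. The work goes in short steps, Python scripts to look and compute and a tool call to move; the robot and the scene stay as the last step left them, time stands still between calls to the robot, and variables do not carry over. Pictures are saved under pics/ and viewed, at most 11 in all, crops included, and the job is handed in when it is done.

Besides the shell and the picture viewer there is one more tool, called after ">>>" in YAML: its name, and indented under it one key for each argument. move_arm: Moves the arm, as the interface text tells. Its arguments: {"type":"object","properties":{"motion":{"type":"array","items":{"type":"array","items":{"type":"number"}}},"grip_force":{"type":"number"}},"required":["motion"]}

```bash
mkdir -p pics; cat > h.py <<'E'
import numpy as np, cv2
from rig import sensors, grab_frame, camera_params, order
def grab(n):
    P=camera_params(n); a,d=grab_frame(n); np.savez(f'{n}.npz',a=a,d=d,K=P['camera_matrix'],k1=P['k1'],T=P['world_from_camera']); return a,d
def load(n): return np.load(n+'.npz')
def rays(n,uv):
    L=load(n); D=np.array([L['k1'],0,0,0],float).reshape(4)
    uv=np.asarray(uv,float).reshape(-1,1,2)
    x=cv2.undistortPoints(uv,L['K'],D)[:,0]
    return L['T'][:3,3], np.c_[x,np.ones(len(x))]@L['T'][:3,:3].T
def onz(n,uv,z):
    o,r=rays(n,uv); return o+r*((z-o[2])/r[:,2])[:,None]
def cloud(n):
    L=load(n); v,u=np.mgrid[:480,:640]
    o,r=rays(n,np.c_[u.ravel(),v.ravel()]); 
    return (o+r*L['d'].ravel()[:,None]).reshape(480,640,3)
E
python3 - <<'E'
from h import *
print(sensors.sense())
a=[grab(n)[0] for n in('scene','side')]
for n in('scene','side'): print(camera_params(n))
for n,i in zip(('scene','side'),a): cv2.imwrite(f'pics/{n}0.png',i[:,:,::-1])
E
```

```text
{'clock': 0.0, 'qpos': array([-1.22037334e+00,  3.53653161e-01,  1.63416147e+00,  5.93742575e-06,
        1.15518670e+00, -2.40137147e-03]), 'qvel': array([-0.00072129,  0.00238967, -0.00064708, -0.00092631,  0.00041983,
        0.0011237 ]), 'joint_efforts': array([-6.74150033e-04, -6.05266142e+01, -3.42068052e+01, -2.12743163e-05,
        9.38176032e-03,  8.10760184e-05]), 'eef_pos': array([ 215.80180825, -586.04138664,  230.54685111]), 'tcp_rot': array([-3.14018399e+00, -8.81134245e-06,  3.52821955e-01]), 'contact_force': array([-0.06734599,  0.46699356,  0.03670162]), 'wrist_torque': array([ 0.01263953, -0.04091507, -0.01837831]), 'grasp_force': 0.0, 'opening': 0.9982774925865516}
{'camera_matrix': array([[439.38924638,   0.        , 316.38913229],
       [  0.        , 439.38924638, 241.00102851],
       [  0.        ,   0.        ,   1.        ]]), 'k1': -0.0903740104136384, 'world_from_camera': array([[-3.38982434e-01,  5.16076369e-01, -7.86610508e-01,
         1.25707555e+03],
       [ 9.40671098e-01,  1.72483462e-01, -2.92211123e-01,
         3.11716264e+02],
       [-1.51259512e-02, -8.38996208e-01, -5.43926988e-01,
         5.38104399e+02],
       [ 0.00000000e+00,  0.00000000e+00,  0.00000000e+00,
         1.00000000e+00]])}
{'camera_matrix': array([[446.56592407,   0.        , 325.58833606],
       [  0.        , 446.56592407, 238.80303302],
       [  0.        ,   0.        ,   1.        ]]), 'k1': -0.10475994158428652, 'world_from_camera': array([[-8.74336506e-01, -3.37792613e-01,  3.48470694e-01,
         2.57922458e+02],
       [-4.85002306e-01,  5.82173967e-01, -6.52568951e-01,
         7.68588420e+02],
       [ 1.75624043e-02, -7.39573946e-01, -6.72846149e-01,
         8.12515196e+02],
       [ 0.00000000e+00,  0.00000000e+00,  0.00000000e+00,
         1.00000000e+00]])}
```

View pics/scene0.png

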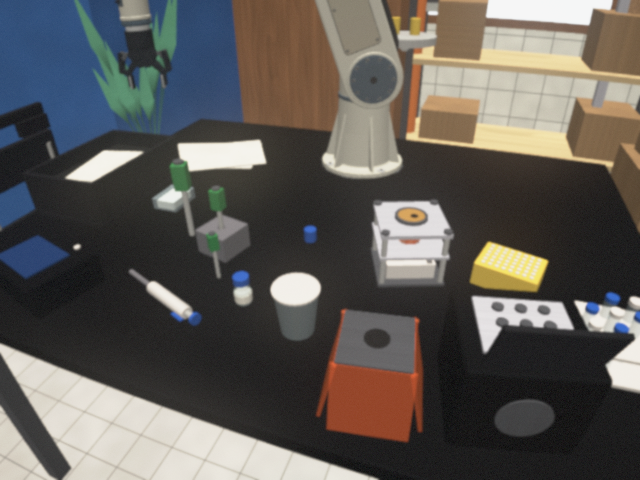

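View pics/side0.png

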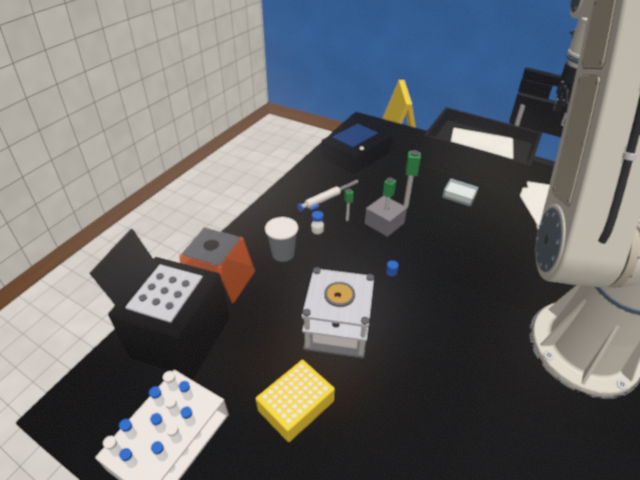

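Scene view: green handles at (180,175) tall, (217,198) in the grey holder, (212,240) small. The brass disc is at (411,216). Side view: the handles are at (413,163), (390,187) and (349,196), and the disc is at (339,294). The one in the holder, at (217,198)/(390,187), fits "stands in the holder". I'll check its size.

```bash
python3 - <<'E'
from h import *
def blobs(n,lo,hi,box,mn=30):
    a=load(n)['a']; h=cv2.cvtColor(a,cv2.COLOR_RGB2HSV); m=cv2.inRange(h,lo,hi)
    x0,y0,x1,y1=box; mm=np.zeros_like(m); mm[y0:y1,x0:x1]=m[y0:y1,x0:x1]
    k,lab,st,c=cv2.connectedComponentsWithStats(mm); return [(lab==i) for i in range(1,k) if st[i,4]>=mn],[(st[i].tolist(),c[i].round(1)) for i in range(1,k) if st[i,4]>=mn]
box={'scene':(150,150,260,290),'side':(330,140,430,230)}
def tri(p,q):
    o1,r1=rays('scene',[p]);o2,r2=rays('side',[q]);r1=r1[0];r2=r2[0]
    s=np.linalg.lstsq(np.c_[r1,-r2],o2-o1,rcond=None)[0]; A=o1+r1*s[0];B=o2+r2*s[1]; return (A+B)/2,np.linalg.norm(A-B)
C={}
for n in box:
    ms,i=blobs(n,(45,70,20),(85,255,160),box[n]); P=cloud(n)
    for m,x in zip(ms,i):
        p=P[m]; p=p[load(n)['d'][m]>0]; print(n,x,'z pct',np.percentile(p[:,2],[5,50,95]).round(),np.median(p,0).round())
    C[n]=[x[1] for x in i]
for p in C['scene']:
    for q in C['side']:
        X,e=tri(p,q)
        if e<12: print(p,q,X.round(1),round(e,1))
boxb={'scene':(375,195,450,235),'side':(310,270,370,320)}
D={}
for n in boxb:
    ms,i=blobs(n,(8,90,60),(28,255,255),boxb[n])
    for m,x in zip(ms,i):
        c=max(cv2.findContours(m.astype(np.uint8),cv2.RETR_EXTERNAL,cv2.CHAIN_APPROX_NONE)[0],key=cv2.contourArea)
        W=onz(n,c[:,0],124.)[:,:2]; e=cv2.fitEllipse(W.astype(np.float32)); print(n,x,'disc ellipse on z124',e)
# clouds of stand top & holder top
for n,b in (('scene',(190,205,255,265)),('side',(360,190,410,240))):
    P=cloud(n)[b[1]:b[3],b[0]:b[2]].reshape(-1,3); p=P[(abs(P[:,2]-55)<5)]; print(n,'holder top',len(p),p.mean(0),cv2.minAreaRect(p[:,:2].astype(np.float32)))
for n,b in (('scene',(360,190,460,290)),('side',(290,255,385,360))):
    P=cloud(n)[b[1]:b[3],b[0]:b[2]].reshape(-1,3); p=P[(abs(P[:,2]-118)<5)]; print(n,'stand top',len(p),p.mean(0),cv2.minAreaRect(p[:,:2].astype(np.float32)))
s=load('scene')['a'][150:290,130:270,::-1]; t=load('side')['a'][140:240,330:430,::-1]; u=load('side')['a'][264:324,309:369,::-1]
f=lambda i:cv2.resize(i,(400,400),interpolation=cv2.INTER_CUBIC)
cv2.imwrite('pics/crop1.png',np.hstack([f(s),f(u)]))
E
```

```text
scene ([169, 162, 22, 28, 435], array([179.7, 176. ])) z pct [125. 153. 180.] [ 557. -255.  153.]
scene ([208, 187, 18, 24, 325], array([216.7, 199.3])) z pct [ -1. 123. 143.] [ 579. -155.  123.]
scene ([206, 234, 13, 18, 165], array([212.6, 242.2])) z pct [ 71.  87. 102.] [ 673. -115.   87.]
side ([405, 150, 17, 27, 317], array([412.5, 164. ])) z pct [ -2. 149. 181.] [ 543. -251.  149.]
side ([382, 179, 15, 19, 206], array([389. , 187.9])) z pct [ -2. 120. 144.] [ 567. -153.  120.]
side ([344, 189, 10, 14, 116], array([348.5, 196.1])) z pct [ -0.  83. 102.] [ 664. -116.   83.]
[179.7 176. ] [412.5 164. ] [ 544.  -265.8  147.7] 2.1
[216.7 199.3] [389.  187.9] [ 568.3 -163.4  120. ] 0.1
[212.6 242.2] [348.5 196.1] [ 665.5 -120.9   82.9] 0.7
scene ([398, 209, 27, 13, 284], array([411.1, 214.8])) disc ellipse on z124 ((514.2582397460938, 229.37261962890625), (47.978668212890625, 50.41337966918945), 12.428020477294922)
side ([327, 284, 26, 19, 386], array([339.2, 292.9])) disc ellipse on z124 ((511.7656555175781, 229.14144897460938), (49.129066467285156, 50.46290969848633), 115.20056915283203)
scene holder top 681 [ 573.6200779  -158.36047938   53.47039762] ((570.7972412109375, -159.31973266601562), (190.34344482421875, 104.26057434082031), 50.39252471923828)
side holder top 553 [ 565.97236218 -159.54929036   55.06240303] ((560.1817626953125, -190.91009521484375), (144.67156982421875, 83.23209381103516), 75.59551239013672)
scene stand top 2292 [521.77663609 231.60428237 117.54503317] ((513.235595703125, 229.34136962890625), (135.75247192382812, 130.12388610839844), 19.951719284057617)
side stand top 2694 [508.7064474  234.77546707 118.11304686] ((511.566162109375, 229.47390747070312), (130.29591369628906, 134.32003784179688), 20.06793212890625)
```

View pics/crop1.png

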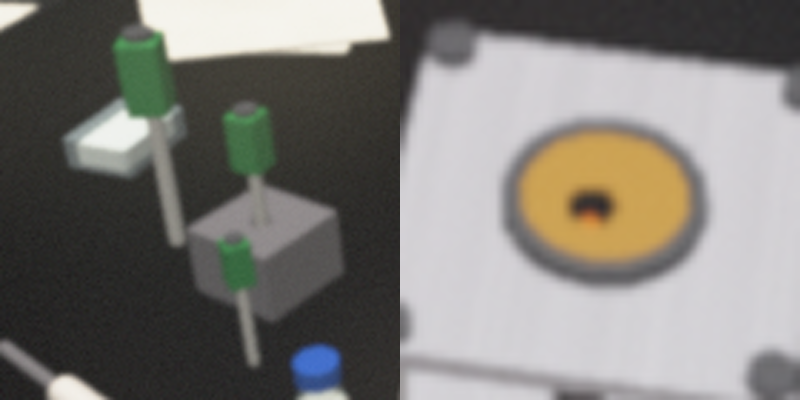

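The crop confirms it. The middle handle stands in the grey block with its centre at z≈120, which matches the expected 122.5. The other two stand beside the block and are taller and shorter. The disc's hole is dark at side pixel ≈(338,295). I'll write a helper that turns a world target into tool-axis numbers.

```bash
cat >> h.py <<'E'
from scipy.spatial.transform import Rotation as Ro
def Rtool(r): return Ro.from_euler('xyz',r)
def to(p,yaw=None):
    s=sensors.sense(); R=Rtool(s['tcp_rot']); d=R.inv().apply(np.array(p)-s['eef_pos'])
    rv=(R.inv()*Ro.from_euler('xyz',[np.pi,0,yaw])).as_rotvec() if yaw is not None else None
    print('shift',d.round(1),'turn',None if rv is None else rv.round(3)); return d
E
python3 - <<'E'
from h import *
s=sensors.sense(); T=camera_params('wrist')['world_from_camera']; R=Rtool(s['tcp_rot'])
print(R.inv().apply(T[:3,3]-s['eef_pos']), (R.inv().as_matrix()@T[:3,:3]).round(3))
to([568,-160,330])
a=load('side')['a']; g=cv2.cvtColor(a,cv2.COLOR_RGB2GRAY); print(g[286:302,326:353])
E
```

```text
[  82.18823781    0.23667284 -143.24629377] [[-0.    -0.946 -0.325]
 [ 1.    -0.    -0.   ]
 [ 0.    -0.325  0.946]]
shift [ 477.7 -278.3  -99. ] turn None
[[185 154 125 122 136 151 161 164 165 165 165 165 166 166 166 165 165 165
  164 164 159 150 134 123 130 155 181]
 [158 127 119 135 154 162 165 166 166 166 165 167 166 166 166 166 166 166
  166 166 165 163 153 137 123 126 156]
 [133 119 134 153 162 165 167 167 166 166 167 166 166 167 166 166 165 166
  166 166 166 166 163 155 139 121 134]
 [119 124 150 163 166 166 166 166 166 167 166 166 166 166 167 166 167 166
  166 166 166 166 165 163 153 127 121]
 [119 137 158 165 166 166 166 166 166 166 165 166 166 166 166 167 166 166
  165 166 166 167 166 165 160 139 118]
 [122 147 161 166 166 166 166 166 165 161 159 157 157 158 162 165 167 166
  166 166 166 166 166 166 165 152 126]
 [124 147 162 166 165 166 166 165 156 137 121 119 119 127 143 160 165 167
  166 166 166 166 166 166 165 159 131]
 [123 147 163 165 166 166 166 160 132  98  75  70  70  81 114 150 164 166
  166 166 167 167 166 167 166 159 134]
 [123 147 161 167 166 166 166 157 114  6
[... 164 characters left out ...]
 166 166 166 159 135]
 [115 132 157 164 167 167 166 161 136 112 115 121 106  90 118 152 163 166
  166 167 166 166 166 166 164 153 127]
 [109 123 144 159 165 166 166 164 158 150 153 153 146 133 148 162 165 166
  166 166 166 166 166 166 159 140 119]
 [110 114 127 146 160 165 166 166 165 163 165 165 163 158 163 166 167 166
  166 167 166 166 166 161 147 127 113]
 [118 108 116 129 147 159 165 166 166 167 166 167 166 166 166 167 166 167
  166 166 166 165 160 147 130 114 110]
 [134 104 107 115 127 143 156 161 164 166 166 166 166 166 166 166 167 166
  167 166 164 158 147 130 115 108 110]
 [165 123 102 102 113 122 134 143 153 159 162 164 165 165 164 166 163 163
  161 157 149 137 126 115 107 103 128]]
```

```bash
python3 -c "
from h import *
to([513,229,270]); to([568,-160,270])"
```

```text
shift [ 560.5 -662.3  -38.5] turn None
shift [ 477.7 -278.2  -39. ] turn None
```

The manual's scale: shifts go in shares of 0.75 m and turns go in shares of pi rad. Converting my numbers, -0.331 m is -0.4413, -0.29 m is -0.3867.

>>> move_arm:
  motion:
    - [0,0,0,0.0467,-0.056,-0.0507,0.085]
    - [0,0,0,0.0933,-0.1107,-0.0507,0.085]
    - [0,0,0,0.14,-0.1653,-0.0507,0.085]
    - [0,0,0,0.1867,-0.2213,-0.0507,0.085]
    - [0,0,0,0.2333,-0.276,-0.0507,0.085]
    - [0,0,0,0.28,-0.3307,-0.0507,0.085]
    - [0,0,0,0.3267,-0.3867,-0.0507,0.085]
    - [0,0,0,0.3733,-0.4413,-0.0507,0.085]

```text
clock: 1.1
eef_pos: [364.5, -177.4, 269.3]
tcp_rot: [3.141, -0.0, 0.352]
contact_force: [1.2, 0.2, 0.2]
opening: 0.998
grasp_force: 0.0
```

In the tool's units: -0.331 m is -0.4413, -0.29 m is -0.3867.

>>> move_arm:
  motion:
    - [0,0,0,0.0467,-0.056,0,0.085]
    - [0,0,0,0.0933,-0.1107,0,0.085]
    - [0,0,0,0.14,-0.1653,0,0.085]
    - [0,0,0,0.1867,-0.2213,0,0.085]
    - [0,0,0,0.2333,-0.276,0,0.085]
    - [0,0,0,0.28,-0.3307,0,0.085]
    - [0,0,0,0.3267,-0.3867,0,0.085]
    - [0,0,0,0.3733,-0.4413,0,0.085]

```text
clock: 2.1
eef_pos: [512.9, 230.0, 269.0]
tcp_rot: [3.141, 0.0, 0.353]
contact_force: [0.6, -0.8, 0.2]
opening: 0.994
grasp_force: 0.0
```

>>> move_arm:
  motion:
    - [0,0,0,0,0,0,0.085]
    - [0,0,0,0,0,0,0.085]

```text
clock: 2.35
eef_pos: [512.1, 227.9, 268.7]
tcp_rot: [3.141, 0.002, 0.354]
contact_force: [-0.9, 1.0, -0.1]
opening: 0.996
grasp_force: 0.0
```

```bash
python3 - <<'E'
from h import *
s=sensors.sense(); print(s['clock'],s['eef_pos'],s['tcp_rot'])
a,d=grab('wrist'); cv2.imwrite('pics/w1.png',a[:,:,::-1])
to([568,-160,270])
h=cv2.cvtColor(a,cv2.COLOR_RGB2HSV); m=cv2.inRange(h,(8,90,60),(28,255,255))
cs=[c for c in cv2.findContours(m,cv2.RETR_CCOMP,cv2.CHAIN_APPROX_NONE)[0] if len(c)>15]
for c in cs:
    W=onz('wrist',c[:,0],124.)[:,:2]; print(c[:,0].mean(0),len(c),cv2.fitEllipse(W.astype(np.float32)))
E
```

```text
2.35 [512.11089968 227.88465592 268.65985083] [3.14117954e+00 1.61098049e-03 3.53599266e-01]
shift [-81.4 382.8  -0.9] turn None
[316.86144578 218.43975904] 166 ((511.099365234375, 228.34500122070312), (50.728759765625, 50.955039978027344), 140.6624298095703)
[310.3 218.6] 40 ((511.1547546386719, 233.84454345703125), (10.5161714553833, 12.82077407836914), 9.118638038635254)
[130.90625   140.8828125] 384 ((518.0423583984375, 387.69073486328125), (90.43272399902344, 120.4998779296875), 170.59986877441406)
[151.5        198.53846154] 26 ((479.7745056152344, 365.5353698730469), (7.735767841339111, 8.162091255187988), 72.80975341796875)
[140.5 191.5] 26 ((482.5572509765625, 375.4063415527344), (7.730400562286377, 8.095623016357422), 78.93399810791016)
[157.33333333 188.85185185] 27 ((489.61956787109375, 362.5372009277344), (7.60017728805542, 8.438216209411621), 98.92826843261719)
[129.03846154 184.15384615] 26 ((485.3055114746094, 385.4552307128906), (7.670941352844238, 8.340015411376953), 38.531700134277344)
[146.14814815 181.66666667] 27 ((492.480712890625, 372.6575012207031), (7.680948
[... 4920 characters left out ...]
28024291992, 7.882611274719238), 172.8045654296875)
[104.13793103 109.82758621] 29 ((536.7745361328125, 414.06744384765625), (7.671487331390381, 7.89169454574585), 23.618995666503906)
[122.24137931 106.75862069] 29 ((543.955322265625, 401.2639465332031), (7.704647064208984, 7.92078971862793), 118.2699966430664)
[ 91.72413793 101.31034483] 29 ((539.6626586914062, 423.9474792480469), (7.555925369262695, 7.898622512817383), 95.29888153076172)
[109.82758621  98.27586207] 29 ((546.7432861328125, 411.178955078125), (7.732958793640137, 8.003446578979492), 74.47176361083984)
[97.27586207 89.68965517] 29 ((549.639892578125, 421.1826477050781), (7.578037738800049, 8.000480651855469), 177.448486328125)
```

View pics/w1.png

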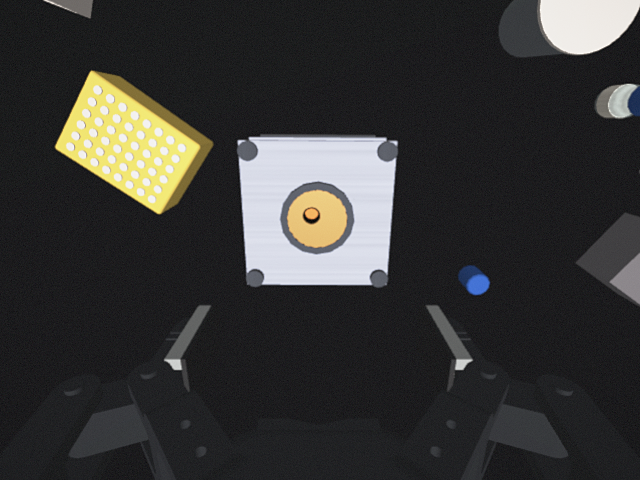

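```bash
python3 - <<'E'
from h import *
a=load('wrist')['a']; h=cv2.cvtColor(a,cv2.COLOR_RGB2HSV); print(a[208:223,303:322].tolist()[7][::1]); 
for t in (100,120,140):
    m=(a[:,:,1]<t); m[:, :300]=0;m[:,325:]=0;m[:205]=0;m[226:]=0
    k,lab,st,c=cv2.connectedComponentsWithStats(m.astype(np.uint8)); 
    for i in range(1,k):
        if 20<st[i,4]<500 and abs(c[i][0]-312)<5:
            pts=np.argwhere(lab==i)[:,::-1]; W=onz('wrist',cv2.convexHull(pts)[:,0],124.)[:,:2].astype(np.float32)
            print(t,st[i],c[i],cv2.minEnclosingCircle(W),cv2.fitEllipse(W))
E
```

```text
[[66, 55, 34], [16, 13, 16], [119, 76, 42], [237, 156, 84], [251, 186, 100], [245, 182, 99], [243, 182, 99], [242, 180, 97], [242, 180, 97], [242, 180, 98], [243, 183, 99], [244, 184, 100], [247, 184, 98], [251, 178, 96], [194, 126, 68], [64, 43, 28], [73, 61, 41], [215, 168, 106], [241, 205, 128]]
100 [303 209  17  15  96] [311.09375    218.04166667] ((512.69287109375, 234.04371643066406), 7.177701950073242) ((512.6868286132812, 234.06301879882812), (13.930953025817871, 14.252107620239258), 7.351866722106934)
120 [303 208  17  16 114] [310.99122807 217.02631579] ((512.6610717773438, 234.17469787597656), 7.309107303619385) ((512.6362915039062, 234.08914184570312), (14.111490249633789, 14.466708183288574), 28.038232803344727)
140 [303 207  17  17 137] [310.83211679 216.68613139] ((512.7119750976562, 234.20960998535156), 7.467977046966553) ((512.6492919921875, 234.1802215576172), (14.741886138916016, 14.779611587524414), 13.121942520141602)
```

In the tool's units: 0.383 m is 0.5107, 0.33 m is 0.44.

>>> move_arm:
  motion:
    - [0,0,0,-0.016,0.0733,0,0.085]
    - [0,0,0,-0.032,0.1467,0,0.085]
    - [0,0,0,-0.048,0.22,0,0.085]
    - [0,0,0,-0.064,0.2933,0,0.085]
    - [0,0,0,-0.08,0.3667,0,0.085]
    - [0,0,0,-0.0947,0.44,0,0.085]
    - [0,0,0,-0.108,0.5107,0,0.085]
    - [0,0,0,-0.108,0.5107,0,0.085]

```text
clock: 3.4
eef_pos: [568.2, -163.6, 269.4]
tcp_rot: [3.141, 0.0, 0.347]
contact_force: [0.6, 0.3, 0.1]
opening: 0.992
grasp_force: 0.0
```

```bash
cp wrist.npz wrist_stand.npz; python3 - <<'E'
from h import *
s=sensors.sense(); print(s['clock'],s['eef_pos'],s['tcp_rot'])
a,d=grab('wrist'); cv2.imwrite('pics/w2.png',a[:,:,::-1])
h=cv2.cvtColor(a,cv2.COLOR_RGB2HSV); m=cv2.inRange(h,(45,70,20),(85,255,255))
k,lab,st,c=cv2.connectedComponentsWithStats(m)
for i in range(1,k):
    if st[i,4]>100: print(st[i],c[i])
P=cloud('wrist')
u=lab==0
# handle upper face and holder top
q=P.reshape(-1,3)
t=q[(abs(q[:,0]-568)<70)&(abs(q[:,1]+160)<70)]
for z in(55,147,149):
    p=t[abs(t[:,2]-z)<2.5]; print(z,len(p),p.mean(0),cv2.minAreaRect(p[:,:2].astype(np.float32)))
E
```

```text
3.4 [ 568.15494073 -163.61084547  269.36430586] [3.14059590e+00 2.09511862e-04 3.47369380e-01]
[293  71  31  34 222] [309.00900901  88.7027027 ]
[296 197  37  46 538] [315.42565056 214.96840149]
[ 393  262   61   68 2407] [418.31740756 288.91441629]
55 4415 [ 574.47746204 -160.37667986   55.81387339] ((567.0818481445312, -162.52073669433594), (80.16657257080078, 80.49978637695312), 76.57557678222656)
147 520 [ 568.01944268 -160.80330268  146.65089949] ((566.725341796875, -161.07745361328125), (23.56700897216797, 23.937685012817383), 85.22459411621094)
149 438 [ 567.12410305 -160.99789305  149.47764182] ((566.9894409179688, -161.4099884033203), (21.82787322998047, 20.015117645263672), 86.07794952392578)
```

View pics/w2.png

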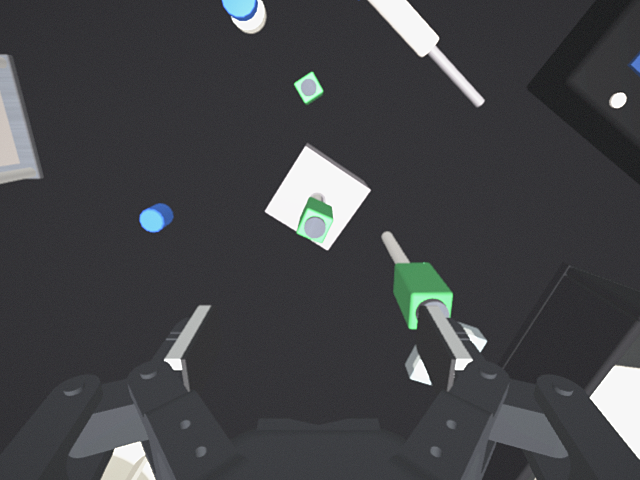

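The wrist hole fit gives (512.7,234.1), which is 6.0 mm from the disc centre (511.1,228.3) as it should be. The handle top is at image (315,227), world (567,-161), 23.6x23.9 mm, yaw about -4.6°. The block is 80x80, centred within 1.5 mm. All of this matches the description.

```bash
python3 -c "
from h import *
to([567,-161.2,150],-.08);to([567,-161.2,103],-.08)"
```

```text
shift [ -0.7  -0.7 119.2] turn [-0.     0.     0.428]
shift [ -0.7  -0.7 166.2] turn [-0.     0.     0.428]
```

In the tool's units: 0.1 m is 0.1333, 0.08 m is 0.1067, 0.428 rad is 0.1362.

>>> move_arm:
  motion:
    - [0,0,0.0455,0,0,0,0.085]
    - [0,0,0.0907,0,0,0,0.085]
    - [0,0,0.1362,0,0,0,0.085]
    - [0,0,0.1362,-0.0013,-0.0013,0.0267,0.085]
    - [0,0,0.1362,-0.0013,-0.0013,0.0667,0.085]
    - [0,0,0.1362,-0.0013,-0.0013,0.1067,0.085]
    - [0,0,0.1362,-0.0013,-0.0013,0.1333,0.085]
    - [0,0,0.1362,-0.0013,-0.0013,0.1333,0.085]

```text
clock: 4.45
eef_pos: [566.1, -157.5, 168.1]
tcp_rot: [-3.141, 0.003, -0.075]
contact_force: [-0.9, 0.3, -0.1]
opening: 0.997
grasp_force: 0.0
```

```bash
python3 - <<'E'
from h import *
a,d=grab('wrist'); cv2.imwrite('pics/w3.png',a[:,:,::-1])
P=cloud('wrist').reshape(-1,3); t=P[(abs(P[:,0]-568)<60)&(abs(P[:,1]+160)<60)]
for z in(55,145,147,149.5):
    p=t[abs(t[:,2]-z)<1.5]; print(z,len(p),p.mean(0),cv2.minAreaRect(p[:,:2].astype(np.float32)))
to([567,-161.2,103],-.08); s=sensors.sense(); print(s['eef_pos'],s['tcp_rot'],s['contact_force'])
E
```

```text
55 7133 [ 575.02756544 -163.43198126   55.61809816] ((567.4788208007812, -162.41348266601562), (80.18031311035156, 80.78485870361328), 76.63070678710938)
145 796 [ 568.47220821 -158.91497815  145.31052303] ((565.207763671875, -159.01956176757812), (23.962753295898438, 24.433021545410156), 85.71527099609375)
147 500 [ 569.4275029  -161.18808173  146.32757734] ((565.673828125, -159.22129821777344), (22.932035446166992, 22.905532836914062), 85.10328674316406)
149.5 869 [ 565.37238508 -158.89026658  149.64570063] ((565.0462036132812, -158.8062744140625), (17.80515480041504, 18.357385635375977), 78.5163345336914)
shift [ 0.3  3.3 66.3] turn [-0.     0.001  0.005]
[ 567.02024986 -157.87910373  169.34226647] [-3.14118481e+00  1.16105791e-03 -7.48484314e-02] [ 0.49353988 -0.27286096  0.20877837]
```

View pics/w3.png

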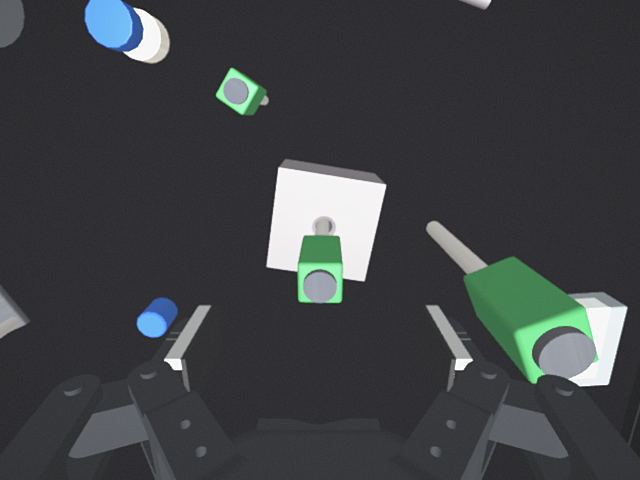

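Picture: the handle cap is centred at (320,285), midway between the fingers (~319), with its flats aligned to them. I'll descend and close.

>>> move_arm:
  motion:
    - [0,0,0,0,0.0013,0.0293,0.085]
    - [0,0,0,-0.0013,0.0013,0.0587,0.085]
    - [0,0,0,-0.0013,0.0013,0.088,0.085]
    - [0,0,0,-0.0013,0.0013,0.088,0.085]
    - [0,0,0,-0.0013,0.0013,0.088,0.045]
    - [0,0,0,-0.0013,0.0013,0.088,0.015]
    - [0,0,0,-0.0013,0.0013,0.088,0.015]
    - [0,0,0,-0.0013,0.0013,0.088,0.015]
  grip_force: 70

```text
clock: 5.5
eef_pos: [567.3, -159.6, 104.1]
tcp_rot: [3.141, -0.002, -0.075]
contact_force: [0.8, 0.6, 4.3]
opening: 0.273
grasp_force: 68.1
```

>>> move_arm:
  motion:
    - [0,0,0,0,0,0,0.015]
    - [0,0,0,0,0,0,0.015]
    - [0,0,0,0,0,0,0.015]
    - [0,0,0,0,0,0,0.015]

```text
clock: 6.0
eef_pos: [567.4, -159.7, 104.0]
tcp_rot: [3.141, -0.001, -0.075]
contact_force: [-0.5, -0.6, 6.2]
opening: 0.272
grasp_force: 68.2
```

In the tool's units: -0.15 m is -0.2, -0.14 m is -0.1867.

>>> move_arm:
  motion:
    - [0,0,0,0,0,-0.02,0.015]
    - [0,0,0,0,0,-0.0467,0.015]
    - [0,0,0,0,0,-0.0733,0.015]
    - [0,0,0,0,0,-0.1067,0.015]
    - [0,0,0,0,0,-0.1467,0.015]
    - [0,0,0,0,0,-0.1867,0.015]
    - [0,0,0,0,0,-0.2,0.015]
    - [0,0,0,0,0,-0.2,0.015]

```text
clock: 7.0
eef_pos: [566.6, -159.4, 253.5]
tcp_rot: [-3.142, -0.0, -0.075]
contact_force: [0.2, 0.0, -1.9]
opening: 0.277
grasp_force: 69.2
```

```bash
python3 - <<'E'
from h import *
s=sensors.sense(); print(s['eef_pos'],s['tcp_rot'],s['contact_force'],s['opening'])
a,d=grab('wrist'); cv2.imwrite('pics/w4.png',a[:,:,::-1])
to([512.5,220,254],-.08)
E
```

```text
[ 566.57092011 -159.42204002  253.52956248] [-3.14153995e+00 -3.73774096e-04 -7.52103656e-02] [ 0.18451907  0.04248868 -1.9043173 ] 0.27681246009639754
shift [ -82.  -374.2   -1.2] turn [-0.     0.001  0.005]
```

View pics/w4.png

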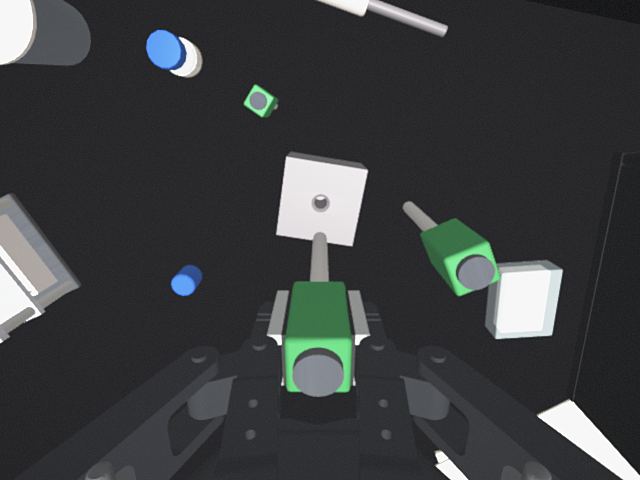

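Picture: the drift is held upright, tip at (319,235). The empty holder hole is at (320,203). I'll move over the stand and keep these for the hand-eye offset.

>>> move_arm:
  motion:
    - [0,0,0,-0.016,-0.072,0,0.015]
    - [0,0,0,-0.032,-0.144,0,0.015]
    - [0,0,0,-0.048,-0.216,0,0.015]
    - [0,0,0,-0.064,-0.288,0,0.015]
    - [0,0,0,-0.08,-0.36,0,0.015]
    - [0,0,0,-0.0947,-0.432,0,0.015]
    - [0,0,0,-0.1093,-0.4987,0,0.015]
    - [0,0,0,-0.1107,-0.5173,0,0.015]

```text
clock: 8.05
eef_pos: [511.6, 235.9, 251.7]
tcp_rot: [3.141, 0.002, -0.072]
contact_force: [0.3, 0.2, -2.7]
opening: 0.268
grasp_force: 69.6
```

>>> move_arm:
  motion:
    - [0,0,0,0,0,0,0.015]
    - [0,0,0,0,0,0,0.015]

```text
clock: 8.3
eef_pos: [513.0, 232.3, 252.6]
tcp_rot: [3.141, 0.001, -0.076]
contact_force: [0.1, -0.3, -1.3]
opening: 0.273
grasp_force: 69.6
```

```bash
cp wrist.npz wrist_holder.npz; python3 - <<'E'
from h import *
s=sensors.sense(); print(s['clock'],s['eef_pos'],s['tcp_rot'],s['contact_force'])
a,d=grab('wrist'); cv2.imwrite('pics/w5.png',cv2.resize(a[120:320,220:420,::-1],(600,600),interpolation=cv2.INTER_CUBIC))
def hole(n,m,z,box):
    x0,y0,x1,y1=box; q=np.zeros(m.shape,np.uint8); q[y0:y1,x0:x1]=m[y0:y1,x0:x1]
    k,lab,st,c=cv2.connectedComponentsWithStats(q)
    for i in range(1,k):
        if st[i,4]>40:
            W=onz(n,cv2.convexHull(np.argwhere(lab==i)[:,::-1])[:,0],z)[:,:2].astype(np.float32); print(n,st[i],c[i],cv2.fitEllipse(W))
H=load('wrist_holder')['a']; hole('wrist_holder',cv2.cvtColor(H,cv2.COLOR_RGB2GRAY)<170,55.,(308,192,332,215))
# disc
h=cv2.cvtColor(a,cv2.COLOR_RGB2HSV); m=cv2.inRange(h,(8,60,150),(28,255,255)); hole('wrist',m,124.,(240,120,400,300))
for t in(100,120): hole('wrist',a[:,:,1]<t,124.,(280,150,360,250))
E
```

```text
8.3 [513.00647815 232.31714305 252.64890874] [ 3.14054655e+00  9.46788674e-04 -7.59595767e-02] [ 0.10925276 -0.29509672 -1.32931145]
wrist_holder [313 195  16  15 151] [320.9205298  202.60927152] ((568.6248779296875, -163.38510131835938), (14.669600486755371, 15.832133293151855), 152.12120056152344)
wrist [ 290  195   64   60 2591] [322.19722115 222.68159012] ((511.13946533203125, 228.40065002441406), (51.66357421875, 51.880943298339844), 160.4790496826172)
wrist [294 187  57  14  87] [322.75862069 191.17241379] ((523.7514038085938, 227.72052001953125), (39.14659118652344, 51.17649841308594), 179.14480590820312)
wrist [306 218  18  16 108] [314.27777778 227.43518519] ((512.6087036132812, 234.2224578857422), (13.937793731689453, 14.220182418823242), 130.23153686523438)
wrist [ 284  187   76   63 1098] [321.72586521 212.47996357] ((511.7533874511719, 228.30804443359375), (62.12594985961914, 63.77667999267578), 88.16532135009766)
wrist [306 217  21  33 334] [317.46706587 235.95808383] ((504.1737060546875, 233.19271850585938), (16.13627052307129, 34.32933807373047), 96.64143371582031)
```

View pics/w5.png

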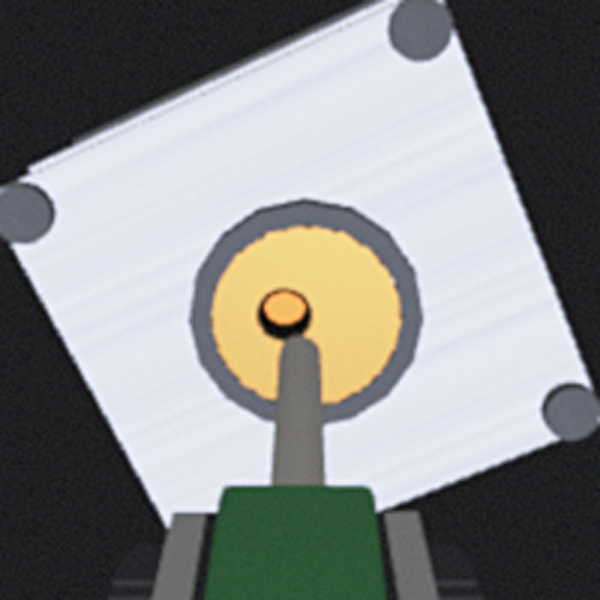

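```bash
python3 - <<'E'
from h import *
a=load('wrist')['a'].astype(int); g=a.sum(2); sat=a.max(2)-a.min(2)
for v in (233,236,240,245,250,256):
    r=[(u) for u in range(305,340) if sat[v,u]<40 and 180<g[v,u]<520]; print(v,min(r),max(r),np.mean(r))
s=sensors.sense()
for n,uv in (('wrist',(320.2,231.5)),('wrist_holder',(319.5,235))):
    o=onz(n,[uv],159.5)[0]; print(n,o)
print(s['eef_pos'])
P=cloud('wrist')
for v in (234,238,244,250,256): print(v,P[v,320].round(1))
E
```

```text
233 315 323 319.0
236 314 325 319.5
240 313 325 319.0
245 313 326 319.5
250 313 326 319.5
256 305 339 322.0
wrist [517.98477127 229.30042537 159.5       ]
wrist_holder [ 568.81657592 -161.64461551  159.5       ]
[513.10472621 232.21064193 252.85939219]
234 [517.9 229.5 165. ]
238 [518.1 229.5 173.9]
244 [517.8 229.6 185. ]
250 [517.8 229.7 195.6]
256 [517.4 229.8 204.4]
```

Rod axis from depth is (513.0,229.8) against the hole at (512.6,234.2), so I shift about -0.7/-4.4 mm in tool axes. Then I'll lower to just above the face.

In the tool's units: 0.03 m is 0.04, 0.028 m is 0.0373.

>>> move_arm:
  motion:
    - [0,0,0,-0.0009,-0.0059,0,0.015]
    - [0,0,0,-0.0009,-0.0059,0.0133,0.015]
    - [0,0,0,-0.0009,-0.0059,0.0267,0.015]
    - [0,0,0,-0.0009,-0.0059,0.0373,0.015]
    - [0,0,0,-0.0009,-0.0059,0.04,0.015]
    - [0,0,0,-0.0009,-0.0059,0.04,0.015]

```text
clock: 9.1
eef_pos: [512.7, 238.1, 223.1]
tcp_rot: [3.141, 0.0, -0.075]
contact_force: [0.3, -0.0, -0.9]
opening: 0.273
grasp_force: 69.6
```

```bash
python3 - <<'E'
from h import *
s=sensors.sense(); print(s['eef_pos'],s['contact_force'])
a,d=grab('wrist'); P=cloud('wrist'); ai=a.astype(int); g=ai.sum(2); sat=ai.max(2)-ai.min(2)
for v in range(232,262,4):
    r=[u for u in range(300,345) if sat[v,u]<40 and 150<g[v,u]<560]; 
    if r: u=int(np.mean(r)); print(v,min(r),max(r),P[v,u].round(1))
cv2.imwrite('pics/w6.png',cv2.resize(a[170:300,250:390,::-1],(700,650)[:2] if 0 else (646,600),interpolation=cv2.INTER_CUBIC))
E
```

```text
[512.69287557 238.06868937 223.11475756] [ 0.28629521 -0.01929188 -0.9389755 ]
236 313 325 [518.1 236.  140.7]
240 313 330 [517.5 235.4 147.3]
244 313 326 [518.  236.1 156.5]
248 313 326 [517.9 236.1 163.5]
252 313 326 [517.7 236.2 169.7]
256 300 326 [516.9 238.  173.8]
260 300 326 [516.4 239.2 178.7]
```

View pics/w6.png

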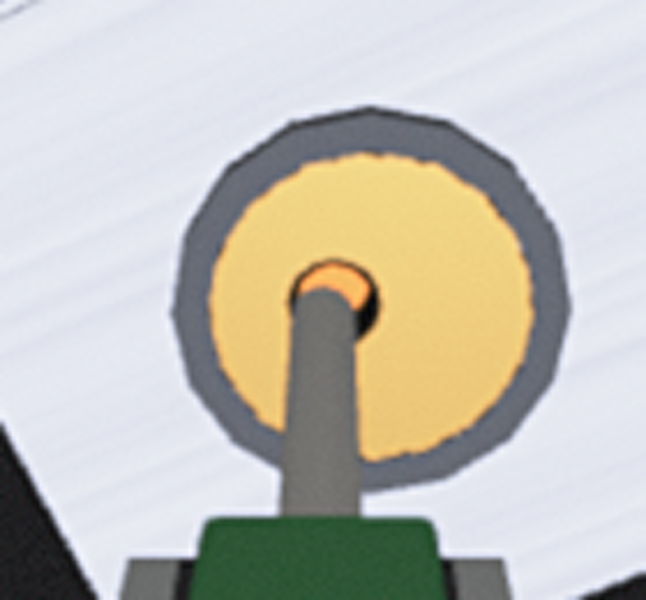

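Picture: the tip is at crop (323,295) and the hole centre at (335,300). The tip is about 1.8 mm too far in +y, so I shift +1.8 mm in tool y and feel downward.

In the tool's units: 0.007 m is 0.0093, 0.0018 m is 0.0024.

>>> move_arm:
  motion:
    - [0,0,0,0,0.0024,0,0.015]
    - [0,0,0,0,0.0024,0.0027,0.015]
    - [0,0,0,0,0.0024,0.0053,0.015]
    - [0,0,0,0,0.0024,0.0073,0.015]
    - [0,0,0,0,0.0024,0.0093,0.015]
    - [0,0,0,0,0.0024,0.0093,0.015]

```text
clock: 9.9
eef_pos: [512.5, 236.2, 216.1]
tcp_rot: [3.141, 0.0, -0.075]
contact_force: [0.3, 0.3, -2.4]
opening: 0.271
grasp_force: 69.6
```

Tip is at about 123 with no contact. I'll continue gently.

In the tool's units: 0.003 m is 0.004, 0.002 m is 0.0027.

>>> move_arm:
  motion:
    - [0,0,0,0,0,0.0013,0.015]
    - [0,0,0,0,0,0.0027,0.015]
    - [0,0,0,0,0,0.004,0.015]
    - [0,0,0,0,0,0.004,0.015]

```text
clock: 10.4
eef_pos: [512.5, 236.2, 213.2]
tcp_rot: [3.142, 0.0, -0.075]
contact_force: [-0.4, 0.0, -1.9]
opening: 0.276
grasp_force: 69.6
```

In the tool's units: 0.003 m is 0.004, 0.002 m is 0.0027.

>>> move_arm:
  motion:
    - [0,0,0,0,0,0.0013,0.015]
    - [0,0,0,0,0,0.0027,0.015]
    - [0,0,0,0,0,0.004,0.015]
    - [0,0,0,0,0,0.004,0.015]

```text
clock: 10.9
eef_pos: [512.5, 236.2, 210.2]
tcp_rot: [3.141, 0.0, -0.075]
contact_force: [0.5, -0.1, -1.6]
opening: 0.271
grasp_force: 69.6
```

In the tool's units: 0.005 m is 0.0067, 0.004 m is 0.0053.

>>> move_arm:
  motion:
    - [0,0,0,0,0,0.0013,0.015]
    - [0,0,0,0,0,0.0027,0.015]
    - [0,0,0,0,0,0.004,0.015]
    - [0,0,0,0,0,0.0053,0.015]
    - [0,0,0,0,0,0.0067,0.015]
    - [0,0,0,0,0,0.0067,0.015]

```text
clock: 11.65
eef_pos: [512.5, 236.2, 205.2]
tcp_rot: [3.142, 0.0, -0.075]
contact_force: [-0.0, 0.5, -2.0]
opening: 0.271
grasp_force: 69.6
```

In the tool's units: 0.003 m is 0.004, 0.002 m is 0.0027.

>>> move_arm:
  motion:
    - [0,0,0,0,0,0.0013,0.015]
    - [0,0,0,0,0,0.0027,0.015]
    - [0,0,0,0,0,0.004,0.015]
    - [0,0,0,0,0,0.004,0.015]

```text
clock: 12.15
eef_pos: [512.5, 236.2, 202.2]
tcp_rot: [3.141, 0.0, -0.075]
contact_force: [0.3, -1.0, -1.1]
opening: 0.276
grasp_force: 69.6
```

In the tool's units: 0.003 m is 0.004, 0.002 m is 0.0027.

>>> move_arm:
  motion:
    - [0,0,0,0,0,0.0013,0.015]
    - [0,0,0,0,0,0.0027,0.015]
    - [0,0,0,0,0,0.004,0.015]
    - [0,0,0,0,0,0.004,0.015]

```text
clock: 12.65
eef_pos: [512.5, 236.2, 199.2]
tcp_rot: [3.142, 0.0, -0.075]
contact_force: [0.5, -0.0, -1.5]
opening: 0.273
grasp_force: 69.6
```

In the tool's units: 0.002 m is 0.0027, 0.0014 m is 0.0019.

>>> move_arm:
  motion:
    - [0,0,0,0,0,0.0009,0.015]
    - [0,0,0,0,0,0.0019,0.015]
    - [0,0,0,0,0,0.0027,0.015]
    - [0,0,0,0,0,0.0027,0.015]

```text
clock: 13.15
eef_pos: [512.7, 236.3, 197.6]
tcp_rot: [-3.141, -0.0, -0.075]
contact_force: [0.4, -0.5, 1.7]
opening: 0.274
grasp_force: 69.7
```

In the tool's units: 0.002 m is 0.0027, 0.0014 m is 0.0019.

>>> move_arm:
  motion:
    - [0,0,0,0,0,0.0009,0.015]
    - [0,0,0,0,0,0.0019,0.015]
    - [0,0,0,0,0,0.0027,0.015]
    - [0,0,0,0,0,0.0027,0.015]

```text
clock: 13.65
eef_pos: [513.1, 236.5, 195.9]
tcp_rot: [-3.141, -0.001, -0.075]
contact_force: [-0.8, -0.5, 5.6]
opening: 0.276
grasp_force: 70.4
```

In the tool's units: 0.002 m is 0.0027, 0.0014 m is 0.0019.

>>> move_arm:
  motion:
    - [0,0,0,0,0,0.0009,0.015]
    - [0,0,0,0,0,0.0019,0.015]
    - [0,0,0,0,0,0.0027,0.015]
    - [0,0,0,0,0,0.0027,0.015]

```text
clock: 14.15
eef_pos: [513.2, 236.5, 193.9]
tcp_rot: [-3.141, -0.001, -0.075]
contact_force: [-0.4, -0.6, 5.8]
opening: 0.27
grasp_force: 70.4
```

The sleeve is contacted at tip ≈104 and yields at about 7 N. I'll keep pushing at 8 mm/s.

In the tool's units: 0.006 m is 0.008, 0.001 m is 0.0013.

>>> move_arm:
  motion:
    - [0,0,0,0,0,0.0013,0.015]
    - [0,0,0,0,0,0.0027,0.015]
    - [0,0,0,0,0,0.004,0.015]
    - [0,0,0,0,0,0.0053,0.015]
    - [0,0,0,0,0,0.0067,0.015]
    - [0,0,0,0,0,0.008,0.015]

```text
clock: 14.9
eef_pos: [513.3, 236.5, 188.2]
tcp_rot: [-3.141, -0.002, -0.075]
contact_force: [-0.6, -0.0, 8.4]
opening: 0.269
grasp_force: 70.4
```

In the tool's units: 0.006 m is 0.008, 0.002 m is 0.0027.

>>> move_arm:
  motion:
    - [0,0,0,0,0,0.0013,0.015]
    - [0,0,0,0,0,0.0027,0.015]
    - [0,0,0,0,0,0.004,0.015]
    - [0,0,0,0,0,0.0053,0.015]
    - [0,0,0,0,0,0.0067,0.015]
    - [0,0,0,0,0,0.008,0.015]

```text
clock: 15.65
eef_pos: [513.4, 236.6, 182.2]
tcp_rot: [-3.141, -0.002, -0.075]
contact_force: [-1.5, -0.1, 7.6]
opening: 0.27
grasp_force: 70.5
```

>>> move_arm:
  motion:
    - [0,0,0,0,0,0.0013,0.015]
    - [0,0,0,0,0,0.0027,0.015]
    - [0,0,0,0,0,0.004,0.015]
    - [0,0,0,0,0,0.0053,0.015]
    - [0,0,0,0,0,0.0067,0.015]
    - [0,0,0,0,0,0.008,0.015]

```text
clock: 16.4
eef_pos: [513.4, 236.6, 176.2]
tcp_rot: [-3.141, -0.002, -0.075]
contact_force: [-0.3, 0.4, 8.1]
opening: 0.274
grasp_force: 70.7
```

In the tool's units: 0.007 m is 0.0093, 0.002 m is 0.0027.

>>> move_arm:
  motion:
    - [0,0,0,0,0,0.0013,0.015]
    - [0,0,0,0,0,0.0027,0.015]
    - [0,0,0,0,0,0.004,0.015]
    - [0,0,0,0,0,0.0053,0.015]
    - [0,0,0,0,0,0.0067,0.015]
    - [0,0,0,0,0,0.008,0.015]
    - [0,0,0,0,0,0.0093,0.015]

```text
clock: 17.27
eef_pos: [512.2, 236.1, 167.8]
tcp_rot: [3.141, 0.001, -0.075]
contact_force: [0.5, -0.7, -2.0]
opening: 0.272
grasp_force: 69.2
```

In the tool's units: 0.007 m is 0.0093, 0.001 m is 0.0013.

>>> move_arm:
  motion:
    - [0,0,0,0,0,0.0013,0.015]
    - [0,0,0,0,0,0.0027,0.015]
    - [0,0,0,0,0,0.004,0.015]
    - [0,0,0,0,0,0.0053,0.015]
    - [0,0,0,0,0,0.0067,0.015]
    - [0,0,0,0,0,0.008,0.015]
    - [0,0,0,0,0,0.0093,0.015]

```text
clock: 18.15
eef_pos: [512.6, 236.3, 161.2]
tcp_rot: [-3.142, -0.0, -0.075]
contact_force: [0.3, 0.1, -2.2]
opening: 0.272
grasp_force: 69.2
```

In the tool's units: 0.007 m is 0.0093, 0.006 m is 0.008.

>>> move_arm:
  motion:
    - [0,0,0,0,0,0.0013,0.015]
    - [0,0,0,0,0,0.0027,0.015]
    - [0,0,0,0,0,0.004,0.015]
    - [0,0,0,0,0,0.0053,0.015]
    - [0,0,0,0,0,0.0067,0.015]
    - [0,0,0,0,0,0.008,0.015]
    - [0,0,0,0,0,0.0093,0.015]

```text
clock: 19.02
eef_pos: [512.6, 236.3, 154.2]
tcp_rot: [-3.142, 0.0, -0.075]
contact_force: [-0.6, -0.2, -2.1]
opening: 0.271
grasp_force: 69.2
```

```bash
python3 - <<'E'
from h import *
a,_=grab('scene'); cv2.imwrite('pics/s2.png',cv2.resize(a[150:300,340:490,::-1],(600,600),interpolation=cv2.INTER_CUBIC))
E
```

```text
(no output)
```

View pics/s2.png

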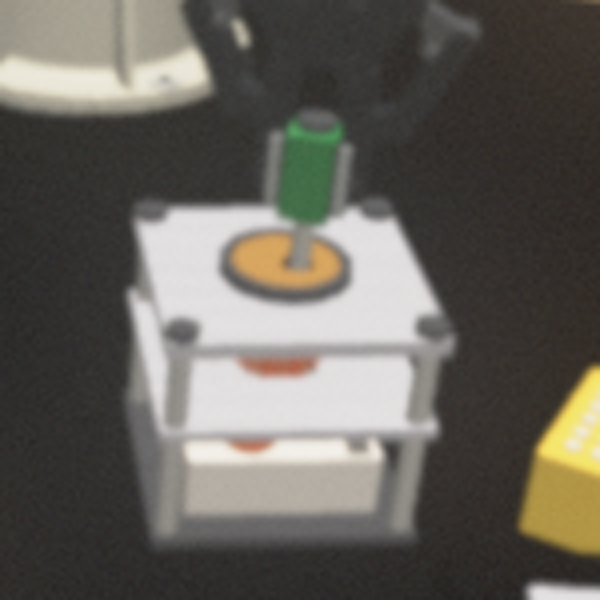

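The force vanished at tip ≈75. Orange is now visible in the tray at crop (250,445), so the sleeve is out. I'll withdraw straight up.

In the tool's units: -0.1 m is -0.1333, -0.08 m is -0.1067.

>>> move_arm:
  motion:
    - [0,0,0,0,0,-0.008,0.015]
    - [0,0,0,0,0,-0.02,0.015]
    - [0,0,0,0,0,-0.0333,0.015]
    - [0,0,0,0,0,-0.0493,0.015]
    - [0,0,0,0,0,-0.0667,0.015]
    - [0,0,0,0,0,-0.0867,0.015]
    - [0,0,0,0,0,-0.1067,0.015]
    - [0,0,0,0,0,-0.1333,0.015]

```text
clock: 20.08
eef_pos: [512.4, 236.2, 255.2]
tcp_rot: [3.141, 0.0, -0.075]
contact_force: [-1.1, -0.6, -1.1]
opening: 0.276
grasp_force: 69.1
```

```bash
python3 -c "
from h import *
s=sensors.sense(); print(s['eef_pos'],s['contact_force'])
to([567.4,-159.7,254],-.075)"
```

```text
[512.35480699 236.15032356 255.18953063] [-1.07094412 -0.55369636 -1.0709395 ]
shift [ 84.6 390.6   1.2] turn [ 0.  0. -0.]
```

In the tool's units: 0.3905 m is 0.5207, 0.336 m is 0.448.

>>> move_arm:
  motion:
    - [0,0,0,0.016,0.0747,0,0.015]
    - [0,0,0,0.032,0.1493,0,0.015]
    - [0,0,0,0.048,0.224,0,0.015]
    - [0,0,0,0.064,0.2987,0,0.015]
    - [0,0,0,0.08,0.3733,0,0.015]
    - [0,0,0,0.0973,0.448,0,0.015]
    - [0,0,0,0.1127,0.5207,0,0.015]
    - [0,0,0,0.1127,0.5207,0,0.015]

```text
clock: 21.08
eef_pos: [567.8, -163.2, 254.9]
tcp_rot: [3.141, -0.001, -0.079]
contact_force: [-0.3, 1.0, -2.6]
opening: 0.274
grasp_force: 69.4
```

>>> move_arm:
  motion:
    - [0,0,0,0,0,0,0.015]
    - [0,0,0,0,0,0,0.015]
    - [0,0,0,0,0,0,0.015]
    - [0,0,0,0,0,0,0.015]

```text
clock: 21.58
eef_pos: [567.5, -158.8, 254.4]
tcp_rot: [-3.142, -0.0, -0.074]
contact_force: [0.2, -0.5, -1.3]
opening: 0.274
grasp_force: 69.4
```

```bash
python3 - <<'E'
from h import *
s=sensors.sense(); print(s['clock'],s['eef_pos'],s['contact_force'])
a,_=grab('wrist'); P=cloud('wrist'); to([567.4,-159.7,104],-.075)
for v in (240,248,256): print(v,P[v,317:323,:].mean(0).round(1))
q=P.reshape(-1,3); t=q[(abs(q[:,0]-568)<60)&(abs(q[:,1]+160)<60)&(abs(q[:,2]-55.5)<3)]; print(cv2.minAreaRect(t[:,:2].astype(np.float32)))
E
```

```text
21.575 [ 567.54884943 -158.75217848  254.4019739 ] [ 0.20107317 -0.53743513 -1.29579355]
shift [-1.000e-01  8.000e-01  1.504e+02] turn [ 0.    -0.     0.001]
240 [ 572.6 -161.1  179.2]
248 [ 572.2 -161.   193.2]
256 [ 572.1 -160.9  206.2]
((567.439697265625, -162.33497619628906), (80.08553314208984, 80.48889923095703), 76.5184097290039)
```

In the tool's units: 0.098 m is 0.1307, 0.095 m is 0.1267.

>>> move_arm:
  motion:
    - [0,0,0,0,0.0016,0.02,0.015]
    - [0,0,0,0,0.0016,0.0533,0.015]
    - [0,0,0,0,0.0016,0.0867,0.015]
    - [0,0,0,0,0.0016,0.1133,0.015]
    - [0,0,0,0,0.0016,0.1267,0.015]
    - [0,0,0,0,0.0016,0.1307,0.015]
    - [0,0,0,0,0.0016,0.1307,0.015]

```text
clock: 22.5
eef_pos: [567.7, -160.8, 156.5]
tcp_rot: [3.141, -0.0, -0.075]
contact_force: [-0.1, -0.2, -1.6]
opening: 0.273
grasp_force: 69.5
```

In the tool's units: 0.009 m is 0.012, 0.0075 m is 0.01.

>>> move_arm:
  motion:
    - [0,0,0,0,0,0.002,0.015]
    - [0,0,0,0,0,0.004,0.015]
    - [0,0,0,0,0,0.006,0.015]
    - [0,0,0,0,0,0.008,0.015]
    - [0,0,0,0,0,0.01,0.015]
    - [0,0,0,0,0,0.012,0.015]

```text
clock: 23.25
eef_pos: [567.4, -160.7, 147.2]
tcp_rot: [3.142, -0.0, -0.075]
contact_force: [1.1, -1.1, -2.0]
opening: 0.269
grasp_force: 69.5
```

Tip is at ≈54 with no contact. I'll carry on down.

In the tool's units: 0.009 m is 0.012, 0.0075 m is 0.01.

>>> move_arm:
  motion:
    - [0,0,0,0,0,0.002,0.015]
    - [0,0,0,0,0,0.004,0.015]
    - [0,0,0,0,0,0.006,0.015]
    - [0,0,0,0,0,0.008,0.015]
    - [0,0,0,0,0,0.01,0.015]
    - [0,0,0,0,0,0.012,0.015]

```text
clock: 24.0
eef_pos: [567.4, -160.7, 138.2]
tcp_rot: [3.142, -0.0, -0.075]
contact_force: [0.8, -0.6, -1.6]
opening: 0.275
grasp_force: 69.5
```

In the tool's units: 0.029 m is 0.0387, 0.028 m is 0.0373.

>>> move_arm:
  motion:
    - [0,0,0,0,0,0.0053,0.015]
    - [0,0,0,0,0,0.0107,0.015]
    - [0,0,0,0,0,0.016,0.015]
    - [0,0,0,0,0,0.0213,0.015]
    - [0,0,0,0,0,0.0267,0.015]
    - [0,0,0,0,0,0.032,0.015]
    - [0,0,0,0,0,0.0373,0.015]
    - [0,0,0,0,0,0.0387,0.015]

```text
clock: 25.0
eef_pos: [567.2, -160.6, 108.9]
tcp_rot: [-3.141, 0.0, -0.075]
contact_force: [0.1, -0.4, -1.6]
opening: 0.272
grasp_force: 69.5
```

In the tool's units: 0.004 m is 0.0053, 0.003 m is 0.004.

>>> move_arm:
  motion:
    - [0,0,0,0,0,0.0013,0.015]
    - [0,0,0,0,0,0.0027,0.015]
    - [0,0,0,0,0,0.004,0.015]
    - [0,0,0,0,0,0.0053,0.015]
    - [0,0,0,0,0,0.0053,0.015]

```text
clock: 25.62
eef_pos: [567.4, -160.6, 105.2]
tcp_rot: [-3.142, 0.0, -0.075]
contact_force: [-0.7, -0.4, -2.5]
opening: 0.272
grasp_force: 69.5
```

In the tool's units: 0.001 m is 0.0013, 0.0005 m is 0.0007.

>>> move_arm:
  motion:
    - [0,0,0,0,0,0.0007,0.015]
    - [0,0,0,0,0,0.0013,0.015]
    - [0,0,0,0,0,0.0013,0.015]

```text
clock: 26.0
eef_pos: [567.4, -160.7, 104.3]
tcp_rot: [-3.142, -0.0, -0.075]
contact_force: [0.1, 0.3, -1.6]
opening: 0.273
grasp_force: 69.5
```

>>> move_arm:
  motion:
    - [0,0,0,0,0,0,0.026]
    - [0,0,0,0,0,0,0.032]
    - [0,0,0,0,0,0,0.045]
    - [0,0,0,0,0,0,0.065]
    - [0,0,0,0,0,0,0.085]
    - [0,0,0,0,0,0,0.085]
    - [0,0,0,0,0,0,0.085]

```text
clock: 26.88
eef_pos: [567.4, -160.7, 104.3]
tcp_rot: [-3.142, 0.0, -0.075]
contact_force: [-0.3, -0.7, -0.2]
opening: 0.997
grasp_force: 0.0
```

In the tool's units: -0.15 m is -0.2, -0.13 m is -0.1733.

>>> move_arm:
  motion:
    - [0,0,0,0,0,-0.02,0.085]
    - [0,0,0,0,0,-0.0533,0.085]
    - [0,0,0,0,0,-0.0933,0.085]
    - [0,0,0,0,0,-0.1333,0.085]
    - [0,0,0,0,0,-0.1733,0.085]
    - [0,0,0,0,0,-0.2,0.085]
    - [0,0,0,0,0,-0.2,0.085]
    - [0,0,0,0,0,-0.2,0.085]

```text
clock: 27.88
eef_pos: [567.0, -160.5, 253.9]
tcp_rot: [-3.141, 0.001, -0.075]
contact_force: [-0.2, 0.4, 0.4]
opening: 0.996
grasp_force: 0.0
```

```bash
python3 - <<'E'
from h import *
s=sensors.sense(); print(s['clock'],s['eef_pos'],s['contact_force'],s['opening'])
a,_=grab('wrist'); b,_=grab('scene')
P=cloud('wrist').reshape(-1,3); t=P[(abs(P[:,0]-568)<40)&(abs(P[:,1]+160)<40)]
p=t[t[:,2]>140]; print(np.percentile(p[:,2],[5,50,98]))
for z in(147,150): 
    p=t[abs(t[:,2]-z)<1.5]; print(z,len(p),cv2.minAreaRect(p[:,:2].astype(np.float32)))
h=cv2.cvtColor(b,cv2.COLOR_RGB2HSV); m=cv2.inRange(h,(0,110,70),(14,255,255)); m[:,:370]=0;m[:,455:]=0;m[:220]=0;m[290:]=0
k,_,st,c=cv2.connectedComponentsWithStats(m); print(st[1:],c[1:])
cv2.imwrite('pics/fin.png',np.hstack([cv2.resize(b[150:290,130:270,::-1],(400,400)),cv2.resize(b[180:300,355:475,::-1],(400,400))]))
E
```

```text
27.875 [ 566.99154086 -160.54690257  253.86671348] [-0.21174157  0.38060259  0.38953764] 0.9958884666697376
[319.1080733  337.92621144 349.34898397]
147 247 ((563.904541015625, -167.78558349609375), (22.21544647216797, 22.683191299438477), 85.41342163085938)
150 402 ((562.9539794921875, -167.73471069335938), (18.694034576416016, 17.867244720458984), 73.67233276367188)
[[403 240  14   3  28]
 [400 261   5   1   5]] [[410.17857143 241.28571429]
 [402.         261.        ]]
```

View pics/fin.png

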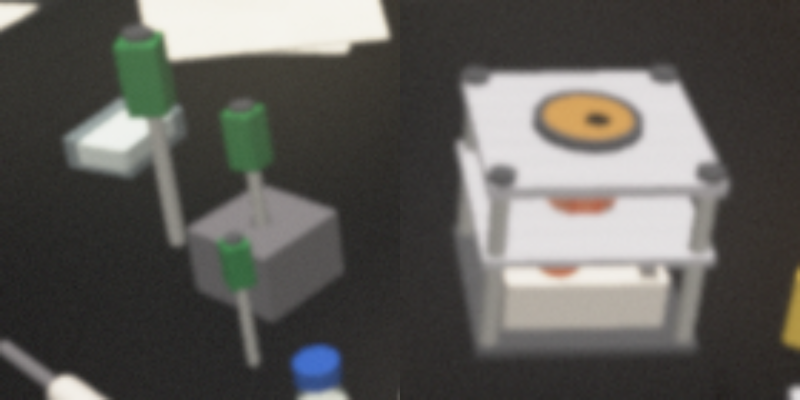

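The drift stands in the holder with its top at z≈149.5, leaning about 0.05 rad (limit 0.1). The sleeve is in the tray, and the gripper is open and clear. Handing in.

```bash
python3 -c "
from rig import order; print(order.sign_off())"
```

```text
the job is handed in; nothing more can be done
None
```

The sleeve was pushed out into the white tray at about 8 N and the drift stands back in its holder hole, leaning roughly 0.05 rad; I handed the job in at about 28 s, and the hand-in gave no verdict.

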